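Change the blade hone into third and start it

ROBOT

A 7-joint arm with a two-finger parallel gripper is mounted at the origin on a cart in front of the work surface, level with it; the furniture and walls round the work are solid. World frame = base frame: x ahead of the robot, y to its left, z up, the work surface at z = 0. Lengths are in mm, angles in rad, forces in N, time in s.
With the tool pointing down it reaches from about 400 to 875 mm from the base axis. Payload 4.4 kg.
Tool frame: the origin (TCP) lies on the mounting face of the last link; the fingertips stand 173 mm ahead of it and the grasp point (between the pads) lies 155 mm ahead of it; z points along the fingers, y is the line along which they close (so a half turn about z gives the same grasp; the last joint's range is limited). The gripper opens to 85 mm and grips with 20 to 120 N. Pads are 22 mm wide; open, the fingers measure 114 mm over their backs; the gripper's body (76 mm by 85 mm) begins 54 mm behind the grasp point. The pads swing forward as they close: fully open they stand 13 mm farther back than shut.
Start: joints at [1.147, 0.628, 0.038, 1.517, -0.027, 0.996, -0.02], TCP at [227.661, -608.84, 404.713] pointing down, gripper open.
Joint ranges: [-3.06, 3.06], [-0.37, 2.12], [-1.25, 1.32], [0.18, 2.47], [-1.1, 4.24], [0.23, 1.98], [-2.94, 2.94]. Speed limits (rad/s): [2.57, 2.57, 3.14, 3.14, 3.14, 3.14, 3.14].

INTERFACE

Orientations are given as [roll, pitch, yaw] about the fixed x, y, z axes, in that order (R = Rz(yaw) Ry(pitch) Rx(roll)).
In Python, from cell import * gives the robot as it stands. The module is installed in compiled form; this text tells all that it offers.
- The arm moves only by the tool jog_arm, never from a script. Its argument "steps" is a list of rows, each a list of 7 numbers: the opening, from -1 (shut) to 1 (fully open), so that 0 is half open, then the shift along the tool's x, y, z as a fraction of full scale, then the turn, a rotation vector about the tool's x, y, z as a fraction of full scale. A call has 1 to 10 rows; each row shifts and turns the commanded pose from where the row before left it, along the tool's axes as they then stand; what a row does not reach is not made up. Full scale, the value 1, is 500 mm for a shift and 2 rad for a turn. A row lasts 1/8 s, in which the tool goes at most 62.5 mm and 10.7 degrees, less where a joint would pass 70% of its speed; a pose out of reach is approached as far as the arm can. A call with a number of a shift or a turn outside -1 to 1 is refused whole. A call with a gripper value outside its range is refused whole. The fingers move at their own pace and stop on an object; the grip force is fixed at half the most. Time passes only in rows, so rows that do not move let the fingers close. It gives the time, the measured TCP pose, the force, the opening and the grip force at its end, in the units of the state.
- read_state(): the state, without advancing time (a new reading comes with each control period).
- get_image(name): name is "scene" or "top" or "wrist"; returns a dict with "pixels" (384x512x3 uint8, red, green, blue), "depth" (384x512 float32, mm along the optical axis (not along the pixel's ray), 0 where there is no reading), "vertical_fov" (degrees; the focal length in pixels is half the picture's height over the tangent of half this angle, whatever the lens; pixels are square), "cx", "cy" (the principal point, pixels), "R" (3x3) and "t" (3): a world point X has camera coordinates R X + t. Camera axes: x right, y down, z forward; pixel columns grow to the right and rows downward; lengths in mm; the calibration is good to about 2 mm. A picture is of the moment at which its call begins.
- finish_job(): hands the job in; it is judged then, once.
The state is a dict: "clock": time; "qpos": joint angles; "qd": joint speeds; "tau": joint torques, N m; "eef_pos": TCP position; "tool_rot": TCP orientation; "force": force on the tool from outside, world axes, zero at the start; "torque": the same for the moment, N m; "width": finger opening in mm; "gripper_force": force on a finger pad.
Only numpy, scipy, OpenCV 4.12 (cv2) and the standard library are available. Lean on these libraries where they do the work, as an engineer would, in place of code of your own. Each camera call takes 0.05 s, during which the arm holds its last target. There are 200 camera calls.

TASK

Get the clipper-blade hone ready to polish: with the fingertips only, push its gear lever through the gate from the left-hand side, across the neutral slot and forward, fully home into the third slot (far right, three pips), without gripping the knob or forcing it. Once it is in third, and not before, press the green start button right down with a fingertip and let it spring back. Keep off the red stop button and do not disturb the loose things standing about.

Things in the scene. Friction and masses are not known exactly. Their poses are not given: they have to be found in the camera images.
- hone: Bench blade hone, does not move: petrol-blue housing 220 mm deep (x) by 300 wide (y), deck 70 mm high. Origin under its middle at worktop height; x points forward (away from its front), y to its left. Yaw up to 0.28 rad either way. A silver disc (162 mm across, top 88 mm high) covers the deck's left, centred at (14, 58) mm, with a blade arm and splash guard up to 130 mm high behind and left of its centre.
- gate_center (a point): Middle of the neutral cross slot (17 mm wide), on top of the steel gate plate (96 x 96 mm); at (30, -85, 100) mm in the hone's frame, same axes. Fore-and-aft slots, 16 mm wide, lie 20 mm left and right of it: far left first, near left second, far right third (three pips), near right fourth. The 10 mm stick crosses only within 3 mm of the cross slot's middle, goes forward only right over.
- knob_center (a point): Centre of the lever's black knob: rounded block 42 x 42 mm over its four ribbed rubber pads (faces 21 mm left, right, front and back of here), 38 mm tall. Axes tilt with the lever. It is 155 mm from the lever's pivot, which lies 82 mm below gate_center: 73 mm above the plate when upright. 1 rad of a lever joint moves it 155 mm, so 39 mm each way from the middle.
- lever_across (a joint): Lever to the side, rad: 0 upright, -0.25 hard left (first and second slots), +0.25 hard right (third and fourth). Starts between -0.25 and -0.22. Stays where it is left; about 2 to 3 N at the knob moves it.
- lever (a joint): Lever fore and aft, rad: 0 in the neutral cross slot, +0.25 fully forward (first or third), -0.25 fully back (second or fourth). Starts anywhere from -0.24 to 0.24. Stays where it is left; about 2 to 3 N at the knob moves it.
- pad_left: Ribbed rubber pad on the left face of the knob, 22 mm wide, 28 mm tall; origin at the knob's centre.
- pad_right: The same on the right face.
- pad_front: The same on the far (forward) face.
- pad_back: The same on the near face.
- start_button_top (a point): Middle of the top of the green start button, 28 mm across, on the deck in front of the gearbox, 88 mm above the worktop when up; pressed straight down.
- start_button (a joint): Travel of the green button, m: 0 up, 0.006 fully down (5 N); springs back.
- stop_button_top (a point): Middle of the top of the red stop button, same size, 66 mm to the right of the green one.
- stop_button (a joint): Travel of the red button, m: 0 up, 0.006 down. Not to be pressed.
- clip_steel: Loose steel section clip, 114 by 12 by 18 mm, lying on the front left edge of the deck; origin in the middle of its underside.
- fade_brush_red: Loose red cleaning brush, 131 by 29 by 29 mm, lying to the right of the hone; origin in the middle of its underside.
- knuckle_brush: Loose black knuckle brush, 49 by 72 by 56 mm, to the right; origin in the middle of its underside.
- wax_tin: Loose small white screw pot, 41 mm across, 26 tall, behind the power strip to the right; origin in the middle of its underside.
- water_bottle: Loose upright clear water bottle, 60 mm across, 214 tall, to the right; origin in the middle of its underside.

How it is judged (in metres and radians):
On the way, in this order (a step that is already met when the one before it is completed fails the run):
1. the lever stands at the right-hand end of the neutral cross slot (value of joint lever_across above 0.19 rad and value of joint lever between -0.12 and 0.12 rad), for 0.05 s.
2. the lever is fully forward in the third slot (value of joint lever_across above 0.205 rad and value of joint lever above 0.215 rad), for 0.2 s.
3. the green start button is pressed right down (value of joint start_button above 0.0045 m), for 0.05 s.
At the end, for the whole second after the job is handed in: The lever rests in the third slot (lever_across above 0.205 rad, lever above 0.215 rad of 0.25), the green button has been pressed at least 4.5 mm down after that and is up again (under 1.5 mm), the red one is up (all of step 2 and value of joint each of start_button, stop_button below 0.0015 m and velocity of joint lever below 0.05 rad/s); the robot touches nothing.
It fails at once if the knob is pinched (fingers on opposite pads at once) ((contact force between the fingers and pad_left above 1 N and contact force between the fingers and pad_right above 1 N) or (contact force between the fingers and pad_front above 1 N and contact force between the fingers and pad_back above 1 N)).
It fails at once if the lever, a button or the housing is forced (more than 60 N) (contact force between any of the fingers, the arm and hone above 60 N).
It fails at once if the green button is pressed while the lever is out of third (value of joint start_button above 0.003 m and not (value of joint lever_across above 0.19 rad and value of joint lever above 0.2 rad)).
It fails at once if the red stop button is pressed (value of joint stop_button above 0.003 m).
It fails at once if a loose thing standing about is knocked, moved or lifted (more than 15 mm) (distance of any of clip_steel, fade_brush_red, knuckle_brush, wax_tin, water_bottle from where it was at the start of the episode above 0.015 m).
It also fails if it takes over 69 s, if anything falls off the work surface, if the arm or the gripper's body presses on something with over 40 N, if the wrist force passes 120 N, or if a joint passes its speed limit or range.

## Working session

There is one attempt and no reset: what is moved stays moved. The work goes in short steps, Python scripts to look and compute and a tool call to move; the robot and the scene stay as the last step left them, time stands still between calls to the robot, and variables do not carry over. Pictures are saved under pics/ and viewed, at most 10 in all, crops included, and the job is handed in when it is done.

Besides the shell and the picture viewer there is one more tool, called as name([rows], argument=value, ...), one row to a line, values as JSON. jog_arm: Moves the arm, as the interface text tells. Shift numbers are shares of 500 mm and turn numbers shares of 2 rad, none past 1 either way. Its arguments: {"type":"object","properties":{"steps":{"type":"array"}},"required":["steps"]}

```bash
mkdir -p pics; cat > h.py <<'E'
from cell import *
import numpy as np, cv2
def grab(n):
    d=get_image(n); f=d["pixels"].shape[0]/2/np.tan(np.radians(d["vertical_fov"]/2)); d["f"]=f
    Z=d["depth"]; v,u=np.mgrid[:Z.shape[0],:Z.shape[1]]
    C=np.stack([(u-d["cx"])*Z/f,(v-d["cy"])*Z/f,Z],-1)
    d["W"]=(C-np.array(d["t"]))@np.array(d["R"]); d["W"][Z==0]=np.nan
    return d
def save(d,name,crop=None,s=1):
    p=d["pixels"][...,::-1]
    if crop: a,b,c,e=crop; p=p[b:e,a:c]
    cv2.imwrite("pics/"+name,cv2.resize(p,None,fx=s,fy=s,interpolation=cv2.INTER_CUBIC))
E
python3 - <<'E'
from h import *
a=grab("scene");b=grab("top")
np.savez("s.npz",W=a["W"],p=a["pixels"]);np.savez("t.npz",W=b["W"],p=b["pixels"])
save(a,"s1.png",None,1.5);save(b,"t1.png",None,1.5)
print(read_state())
for d in(a,b):print(d["f"],-np.array(d["R"]).T@d["t"])
E
```

```text
{'clock': 0.1, 'qpos': array([ 1.14723108,  0.62924584,  0.03843984,  1.51827233, -0.02702038,
        0.99630443, -0.01998838]), 'qd': array([ 2.32290463e-04, -1.85548971e-03,  1.99900588e-04, -4.58569164e-03,
        5.27005669e-04,  4.38635905e-05,  9.68845824e-04]), 'tau': array([ 2.85827919e-03, -5.64526892e+01,  1.23022377e+00, -1.93972474e+01,
        1.12408717e-02,  5.39772431e-03,  2.69883844e-05]), 'eef_pos': array([ 227.56114676, -608.57962668,  403.88436313]), 'tool_rot': array([-3.13988015e+00, -2.98641751e-06,  3.57769666e-01]), 'force': array([-0.62785343,  0.48395127, -0.07909307]), 'torque': array([ 0.00243821, -0.04249196, -0.04334777]), 'gripper_force': 0.0, 'width': 85.00708189679688}
426.5613656154035 [  78.39866068  857.13435307 1014.38297252]
386.23946179299037 [ 396.49970751  107.42375605 1067.30752301]
```

View pics/s1.png

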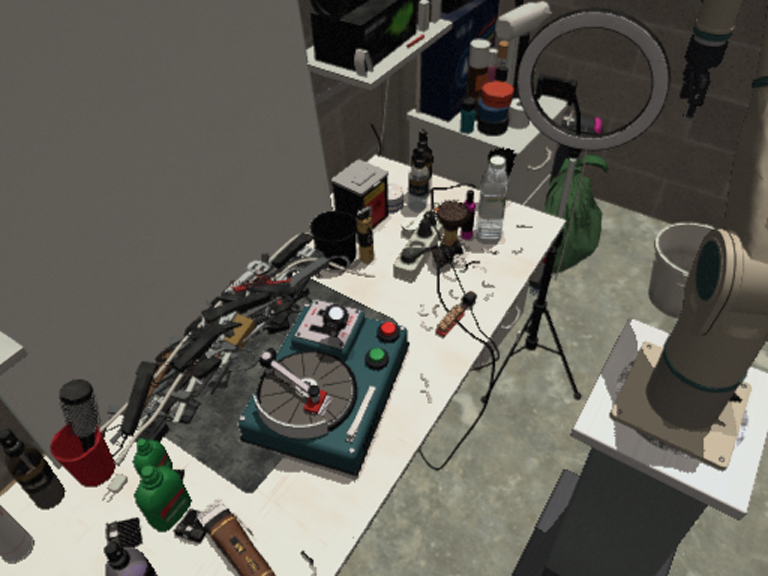

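View pics/t1.png

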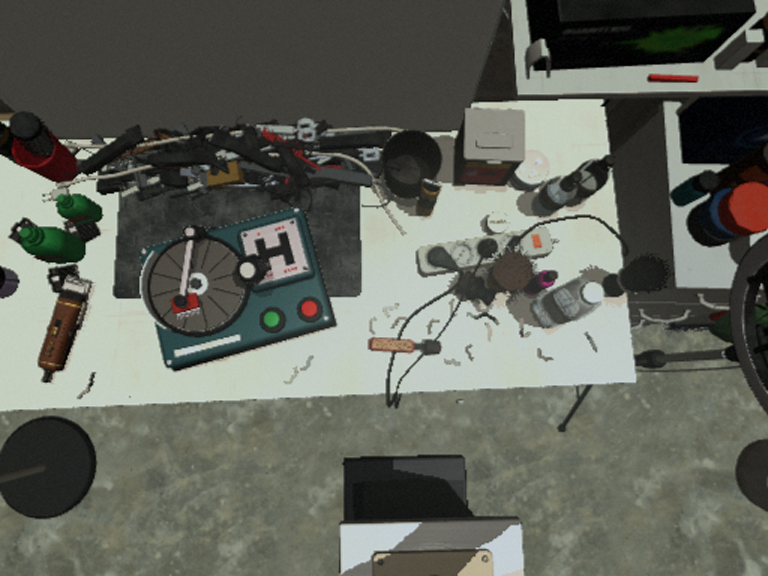

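The top view shows the hone at about (237,288) in the picture, with the green button at (271,319), the red at (309,308), the knob at (248,271) left of the H gate at (275,250), and the fingers out of view.

```bash
python3 - <<'E'
from h import *
for n in "st":
    d=np.load(n+".npz");W=d["W"];p=d["p"].astype(int);r,g,b=p[...,0],p[...,1],p[...,2];z=W[...,2]
    ok=(W[...,0]>350)&(W[...,0]<700)&(z>75)&(z<95)
    if n=="s": print("range")
    G=ok&(g>r+60)&(g>b+40); R=ok&(r>g+90)&(r>b+90)&(W[...,1]<250)
    for nm,m in(("G",G),("R",R)):
        q=W[m]; print(n,nm,m.sum(),np.nanmedian(q,0).round(1),((np.nanmin(q,0)+np.nanmax(q,0))/2).round(1))
    gc=np.nanmedian(W[G],0)
    near=np.hypot(W[...,0]-gc[0],W[...,1]-gc[1])<190
    for lo,hi in((96,105),(150,205)):
        m=near&(z>lo)&(z<hi); 
        if lo==96:m&=(p.min(-1)>120)
        q=W[m]; print(n,lo,len(q),np.median(q,0).round(1),q.min(0).round(1),q.max(0).round(1))
        if lo==96:
            rc=cv2.minAreaRect(q[:,:2].astype(np.float32));print(rc)
        else: 
            for h in range(150,205,6):
                s=q[(q[:,2]>=h)&(q[:,2]<h+6)]
                if len(s):print(h,len(s),s.min(0).round(),s.max(0).round())
E
```

```text
range
s G 63 [504.6 268.5  92. ] [575.9 444.7  92. ]
s R 55 [519.5 203.9  91.8] [519.3 202.6  89.6]
s 96 404 [634.8 267.1 100. ] [504.4 202.5  96.1] [675.9 457.7 105. ]
((592.6763916015625, 339.7880859375), (99.7768783569336, 274.33746337890625), 17.529626846313477)
s 150 257 [568.8 293.6 179.2] [550.5 268.4 150.5] [593.2 309.8 191. ]
150 14 [555. 282. 150.] [588. 308. 155.]
156 17 [554. 278. 157.] [593. 308. 162.]
162 18 [552. 272. 162.] [592. 309. 168.]
168 37 [551. 269. 168.] [583. 310. 174.]
174 50 [553. 268. 174.] [591. 309. 180.]
180 95 [558. 268. 180.] [593. 307. 186.]
186 26 [562. 273. 186.] [587. 300. 191.]
t G 63 [502.9 262.1  93.3] [502.  263.3  92.5]
t R 61 [519.4 201.3  92.4] [518.2 200.2  92.1]
t 96 776 [628.1 250.6 101.6] [563.7 202.3  96. ] [672.  381.3 105. ]
((607.2455444335938, 297.2540283203125), (97.16127014160156, 178.929443359375), 14.208773612976074)
t 150 323 [572.4 279.9 182.3] [551.6 258.5 154.4] [599.2 306.5 190.5]
150 1 [564. 267. 154.] [564. 267. 154.]
156 7 [559. 259. 157.] [582. 269. 162.]
162 16 [560. 260. 162.] [599. 279. 168.]
168 30 [552. 261. 168.] [598. 306. 174.]
174 59 [552. 263. 174.] [594. 306. 180.]
180 138 [555. 262. 180.] [593. 302. 186.]
186 72 [561. 268. 186.] [589. 298. 191.]
```

```bash
python3 - <<'E'
from h import *
S=np.load("s.npz");T=np.load("t.npz")
print(T["W"][200,380].round(),"bottle cap",T["W"][195,395].round(), "ring",[T["W"][r,c].round().tolist() for r,c in((200,493),(160,505),(250,505))])
print("scene ring",[S["W"][r,c].round().tolist() for r,c in((52,350),(95,400),(10,400),(55,443))])
# obstacles z>200 coarse map
P=np.vstack([S["W"].reshape(-1,3),T["W"].reshape(-1,3)]);P=P[np.isfinite(P).all(1)]
P=P[(P[:,2]>200)&(np.hypot(P[:,0],P[:,1])<950)&(P[:,0]>150)]
k={}
for x,y,z in P:
    c=(int(x//100)*100,int(y//100)*100);a=k.setdefault(c,[0,0,1e9]);a[0]+=1;a[1]=max(a[1],z);a[2]=min(a[2],z)
for c in sorted(k):
    if k[c][0]>3:print(c,[round(v) for v in k[c]])
E
```

```text
[ 510. -213.  180.] bottle cap [ 516. -234.  217.] ring [[503.0, -472.0, 187.0], [580.0, -459.0, 263.0], [388.0, -496.0, 171.0]]
scene ring [[565.0, -458.0, 290.0], [371.0, -494.0, 163.0], [433.0, -484.0, 455.0], [274.0, -512.0, 335.0]]
(100, -700) [32, 491, 363]
(100, -600) [175, 499, 291]
(200, -700) [119, 476, 242]
(200, -600) [1829, 500, 200]
(300, -600) [416, 462, 200]
(300, -500) [261, 460, 202]
(400, -600) [9, 462, 459]
(400, -500) [766, 464, 200]
(500, -500) [1575, 443, 200]
(500, -300) [293, 219, 200]
(600, -800) [12, 362, 338]
(600, -700) [299, 379, 205]
(600, -600) [821, 380, 200]
(600, -500) [2093, 329, 200]
(700, -700) [27, 265, 214]
(700, -600) [594, 410, 201]
(700, -500) [2802, 443, 200]
(700, -400) [3027, 502, 381]
(700, -300) [4362, 502, 382]
(700, -200) [4866, 542, 383]
(700, -100) [638, 545, 383]
(800, -500) [450, 402, 200]
(800, -400) [105, 458, 396]
(800, -300) [29, 500, 496]
(800, -200) [1583, 531, 297]
(800, -100) [4017, 544, 200]
(800, 0) [3815, 489, 200]
(800, 100) [4153, 464, 200]
(800, 200) [4493, 483, 200]
(800, 300) [1291, 453, 200]
(900, -200) [210, 499, 201]
(900, -100) [930, 552, 335]
(900, 0) [1535, 586, 339]
(900, 100) [2250, 620, 377]
(900, 200) [2397, 639, 359]
(900, 300) [5, 455, 407]
```

```bash
cat >> h.py <<'E'
def plan(way,yaw1=None,step=58):
    """rows (tool-axis fractions) through world waypoints [x,y,z] from current pose, tool down, optional final yaw"""
    s=read_state();p=np.array(s["eef_pos"]);yaw=s["tool_rot"][2];pts=[]
    q=p
    for w in way:
        w=np.array(w,float);n=max(1,int(np.ceil(np.linalg.norm(w-q)/step)))
        pts+=[q+(w-q)*(i+1)/n for i in range(n)];q=w
    dy=0 if yaw1 is None else (yaw1-yaw)/len(pts)
    for t in pts:
        d=t-p;c,sn=np.cos(yaw),np.sin(yaw)
        r=np.round(np.array([d[0]*c+d[1]*sn,d[0]*sn-d[1]*c,-d[2]])/500,3);k=np.round(-dy/2,3)
        print([-1,*r.tolist(),0,0,float(k)])
        x,y,z=r*500;p=p+[x*c+y*sn,x*sn-y*c,-z];yaw-=2*k
    print("end",p.round(1),yaw)
E
python3 - <<'E'
from h import *
A=[(430*np.cos(a),430*np.sin(a),405) for a in np.linspace(-1.217,.45,13)]
plan([(149,-404,405)]);print();plan(A+[(440,250,405)],.25,62)
E
```

```text
[-1, -0.001, -0.11, -0.001, 0, 0, 0.0]
[-1, -0.001, -0.109, -0.0, 0, 0, 0.0]
[-1, -0.001, -0.11, -0.001, 0, 0, 0.0]
[-1, -0.001, -0.109, -0.0, 0, 0, 0.0]
end [ 149.  -404.1  404.9] 0.3577696661207641

[-1, -0.001, -0.11, -0.001, 0, 0, 0.003]
[-1, -0.001, -0.11, -0.0, 0, 0, 0.003]
[-1, -0.003, -0.11, -0.001, 0, 0, 0.003]
[-1, -0.002, -0.109, -0.0, 0, 0, 0.003]
[-1, 0.118, -0.011, -0.0, 0, 0, 0.003]
[-1, 0.117, -0.028, -0.0, 0, 0, 0.003]
[-1, 0.11, -0.044, -0.0, 0, 0, 0.003]
[-1, 0.104, -0.06, -0.0, 0, 0, 0.003]
[-1, 0.093, -0.074, -0.0, 0, 0, 0.003]
[-1, 0.082, -0.087, -0.0, 0, 0, 0.003]
[-1, 0.069, -0.097, -0.0, 0, 0, 0.003]
[-1, 0.054, -0.107, -0.0, 0, 0, 0.003]
[-1, 0.037, -0.113, -0.0, 0, 0, 0.003]
[-1, 0.021, -0.118, -0.0, 0, 0, 0.003]
[-1, 0.004, -0.119, -0.0, 0, 0, 0.003]
[-1, -0.013, -0.119, -0.0, 0, 0, 0.003]
[-1, 0.067, -0.047, -0.0, 0, 0, 0.003]
[-1, 0.067, -0.047, -0.0, 0, 0, 0.003]
end [439.9 249.8 404.9] 0.249769666120764
```

jog_arm([
  [-1,0,-0.11,0,0,0,0],
  [-1,0,-0.11,0,0,0,0],
  [-1,0,-0.11,0,0,0,0],
  [-1,0,-0.11,0,0,0,0],
])

```text
clock: 0.6
eef_pos: [149.9, -400.9, 404.5]
tool_rot: [-3.141, -0.0, 0.358]
force: [0.4, -0.5, 1.1]
width: 12.3
gripper_force: 0.0
```

jog_arm([
  [-1,0.118,-0.011,0,0,0,0.004],
  [-1,0.117,-0.028,0,0,0,0.004],
  [-1,0.11,-0.044,0,0,0,0.004],
  [-1,0.104,-0.06,0,0,0,0.004],
  [-1,0.093,-0.074,0,0,0,0.004],
  [-1,0.082,-0.087,0,0,0,0.004],
  [-1,0.069,-0.097,0,0,0,0.004],
  [-1,0.054,-0.107,0,0,0,0.004],
])

```text
clock: 1.6
eef_pos: [424.1, -37.5, 404.7]
tool_rot: [3.141, -0.001, 0.293]
force: [1.6, 0.5, 0.1]
width: -0.1
gripper_force: 0.0
```

jog_arm([
  [-1,0.037,-0.113,0,0,0,0.004],
  [-1,0.021,-0.118,0,0,0,0.004],
  [-1,0.004,-0.119,0,0,0,0.004],
  [-1,-0.013,-0.119,0,0,0,0.004],
  [-1,0.067,-0.047,0,0,0,0.004],
  [-1,0.067,-0.047,0,0,0,0.004],
  [-1,0,0,0,0,0,0],
  [-1,0,0,0,0,0,0],
])

```text
clock: 2.6
eef_pos: [434.0, 254.9, 404.2]
tool_rot: [3.141, 0.002, 0.246]
force: [-0.6, -0.7, 0.1]
width: 0.2
gripper_force: 0.0
```

```bash
python3 - <<'E'
from h import *
a=grab("wrist");save(a,"w1.png",None,1.5);np.savez("w.npz",W=a["W"],p=a["pixels"])
print(a["f"],-np.array(a["R"]).T@a["t"],np.array(a["R"]).round(2).tolist(),read_state()["eef_pos"],read_state()["tool_rot"],read_state()["width"])
E
```

```text
294.6879943343496 [510.38452172 273.92567295 373.01553521] [[0.24, -0.97, 0.0], [-0.92, -0.23, 0.31], [-0.3, -0.08, -0.95]] [433.87574668 254.61940761 404.31867356] [3.14060289e+00 1.73611682e-03 2.45116249e-01] 0.49081992617744263
```

View pics/w1.png

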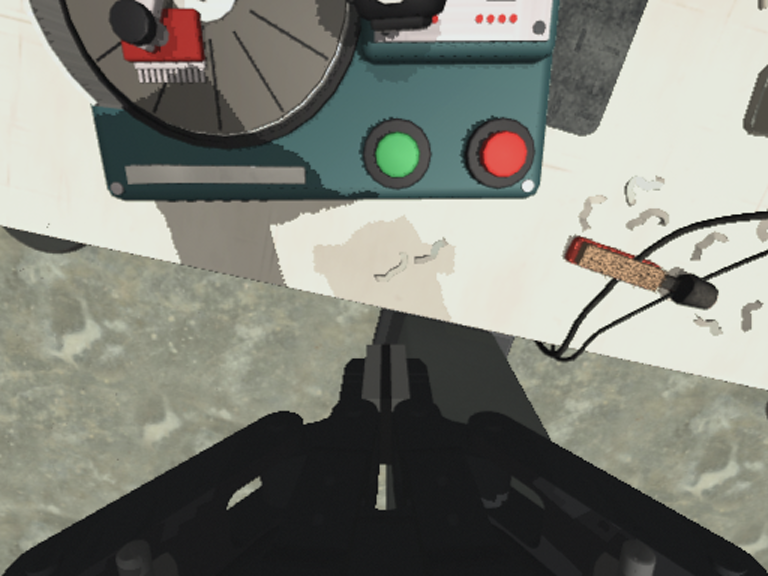

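The wrist view shows the fingers closed at (385,370), the green button at (397,154), the red at (504,154), and the deck's front edge level, so tool yaw is about hone yaw. The gate is cut off at the top, so I move forward over it.

jog_arm([
  [-1,0.1,0.02,0,0,0,0],
  [-1,0.1,0.02,0,0,0,0],
  [-1,0,0,0,0,0,0],
  [-1,0,0,0,0,0,0],
])

```text
clock: 3.15
eef_pos: [535.4, 259.7, 404.4]
tool_rot: [3.141, 0.002, 0.245]
force: [-0.1, -0.1, 0.5]
width: 0.3
gripper_force: 0.0
```

```bash
python3 - <<'E'
from h import *
a=grab("wrist");save(a,"w2.png",None,1.5);np.savez("w2.npz",W=a["W"],p=a["pixels"])
print(read_state()["eef_pos"],read_state()["tool_rot"])
W0=np.load("w.npz")
for nm,d in(("w1",W0),("w2",dict(W=a["W"],p=a["pixels"]))):
    W=d["W"];p=d["p"].astype(int);r,g,b=p[...,0],p[...,1],p[...,2];z=W[...,2]
    for c,m in(("G",(g>r+60)&(g>b+40)),("R",(r>g+90)&(r>b+90))):
        m&=(z>75)&(z<100)&(W[...,1]<330)&(W[...,0]<540)
        if m.sum()>20:q=W[m];print(nm,c,m.sum(),np.median(q,0).round(1),((q.min(0)+q.max(0))/2).round(1),q.max(0)-q.min(0))
W=a["W"];z=W[...,2];p=a["pixels"].astype(int)
m=(abs(z-100)<5)&(p.min(-1)>110)&(W[...,0]>540)&(W[...,1]<320)&(W[...,1]>180)
q=W[m];print(m.sum(),np.median(q[:,2]),cv2.minAreaRect(q[:,:2].astype(np.float32)),q.min(0),q.max(0))
E
```

```text
[535.05477109 260.04591653 404.56914514] [3.14148607e+00 1.87903778e-03 2.45870905e-01]
w1 G 662 [503.  264.5  91.8] [502.6 264.3  91.8] [26.13366896 26.21135674  4.53322702]
w1 R 682 [519.3 200.9  91.6] [519.3 200.4  87.5] [26.60048381 26.86582122 12.81465126]
w2 G 461 [503.3 264.5  91.8] [503.  264.6  91.8] [25.48572814 25.42371826  3.90391231]
w2 R 492 [519.7 200.8  91.7] [518.4 200.2  87.8] [27.66914129 27.35279475 12.51026847]
8313 99.80859658168649 ((617.3676147460938, 257.3011169433594), (97.91253662109375, 98.91124725341797), 14.026646614074707) [568.39506886 198.14672747  95.00928711] [676.33709229 315.76394152 104.93617335]
```

View pics/w2.png

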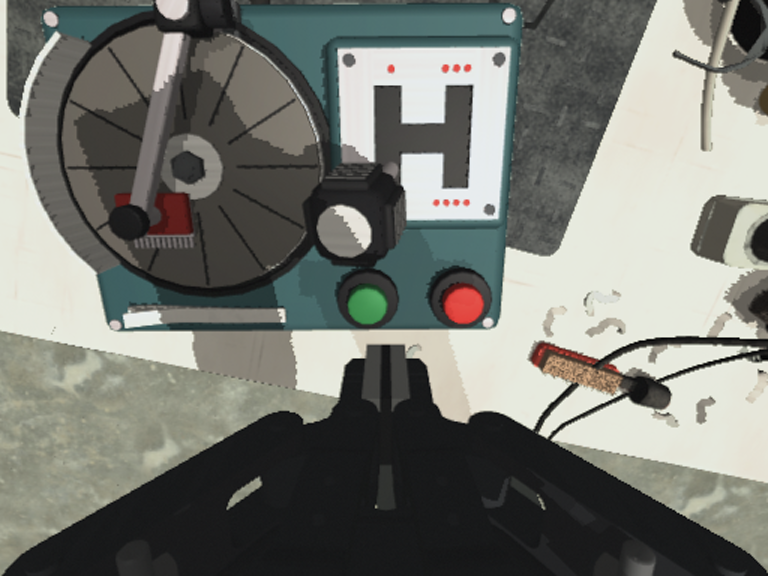

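The wrist view shows the lever in second (near left), with the knob at (345,215), the H gate centred at (423,133), three pips far right, green at (368,300) and red at (463,300). Next I go down behind the knob and push it forward to neutral.

jog_arm([
  [-1,-0.024,-0.029,0,0,0,0],
  [-1,0,0,0,0,0,0],
  [-1,0,0,0.05,0,0,0],
  [-1,0,0,0.05,0,0,0],
  [-1,0,0,0.046,0,0,0],
  [-1,0,0,0,0,0,0],
])

```text
clock: 3.95
eef_pos: [520.1, 271.6, 330.4]
tool_rot: [3.141, 0.004, 0.247]
force: [-0.0, -0.5, -0.3]
width: -0.1
gripper_force: 0.0
```

jog_arm([
  [-1,0.016,0,0,0,0,0],
  [-1,0.016,0,0,0,0,0],
  [-1,0.016,0,0,0,0,0],
  [-1,0.016,0,0,0,0,0],
  [-1,0.016,0,0,0,0,0],
  [-1,0.014,0,0,0,0,0],
  [-1,0,0,0,0,0,0],
])

```text
clock: 4.82
eef_pos: [567.4, 283.2, 331.6]
tool_rot: [-3.141, -0.001, 0.246]
force: [-1.4, 0.1, 1.0]
width: -0.2
gripper_force: 0.5
```

```bash
cat >> h.py <<'E'
G0=np.array([617.4,257.3]);PSI=.247
def hone(p):
    d=np.asarray(p)[...,:2]-G0;c,s=np.cos(PSI),np.sin(PSI)
    return np.stack([d[...,0]*c+d[...,1]*s,-d[...,0]*s+d[...,1]*c],-1)
def knob():
    for n in("top","scene","wrist"):
        d=grab(n);W=d["W"];h=hone(W);p=d["pixels"].astype(int)
        m=(W[...,2]>160)&(W[...,2]<200)&(abs(h)<72).all(-1)
        cap=m&(p.min(-1)>100)&(W[...,2]>178)
        print(n,"cap",cap.sum(),np.median(h[cap],0).round(1) if cap.any() else "", "all",np.percentile(h[m],[2,98],axis=0).round(1).tolist() if m.any() else "")
    s=read_state();print("tool f,l",hone(s["eef_pos"]).round(1),s["eef_pos"].round(1),s["tool_rot"].round(3),s["force"].round(1),s["clock"])
E
python3 -c "
from h import *
knob();d=grab('wrist');save(d,'w3.png',(100,0,412,250),2)"
```

```text
top cap 0  all [[-1.8, 12.9], [-1.8, 12.9]]
scene cap 7 [-0.2 35.6] all [[-52.0, 31.1], [10.8, 62.1]]
wrist cap 1545 [-6.3 41.5] all [[-39.9, 18.0], [12.1, 58.0]]
tool f,l [-42.6  37.2] [567.  283.  331.6] [ 3.141e+00 -1.000e-03  2.460e-01] [-0.7  0.  -0.3] 4.975
```

View pics/w3.png

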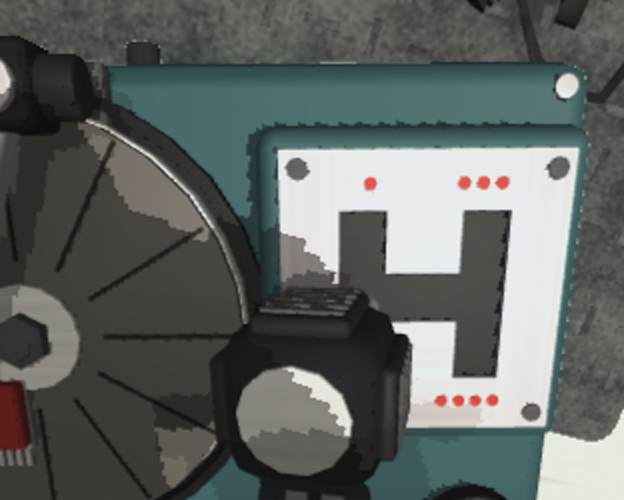

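The close view shows the knob's white cap at (295,420) and the stick at about (375,300), almost level with the middle of the cross slot (rows 275–322). By the cap the lever is about 6 mm short of neutral.

jog_arm([
  [-1,0.006,0,0,0,0,0],
  [-1,0.005,0,0,0,0,0],
  [-1,0,0,0,0,0,0],
  [-1,0,0,0,0,0,0],
])

```text
clock: 5.52
eef_pos: [572.1, 284.4, 331.7]
tool_rot: [3.142, -0.0, 0.246]
force: [-0.7, 1.4, 1.6]
width: -0.1
gripper_force: 1.0
```

```bash
python3 -c "
from h import *
knob()"
```

```text
top cap 0  all 
scene cap 8 [ 2.2 33.6] all [[-47.3, 29.6], [14.1, 62.0]]
wrist cap 1483 [-1.8 41.7] all [[-35.1, 18.0], [16.0, 58.1]]
tool f,l [-37.3  37.4] [572.1 284.4 331.7] [ 3.142 -0.     0.246] [-3.  -0.6  2. ] 5.675
```

Lever reads about -0.01, in neutral. Now back off, go over to the left side and down.

jog_arm([
  [-1,-0.04,0,0,0,0,0],
  [-1,0,0,-0.06,0,0,0],
  [-1,0,0,-0.06,0,0,0],
  [-1,0.057,-0.058,0,0,0,0],
  [-1,0.057,-0.058,0,0,0,0],
  [-1,0,0,0,0,0,0],
  [-1,0,0,0.04,0,0,0],
  [-1,0,0,0.04,0,0,0],
  [-1,0,0,0.04,0,0,0],
  [-1,0,0,0,0,0,0],
])

```text
clock: 6.92
eef_pos: [593.4, 348.2, 330.0]
tool_rot: [3.14, 0.003, 0.245]
force: [-0.6, 0.3, -0.2]
width: 0.1
gripper_force: 0.0
```

```bash
python3 -c "
from h import *
knob()"
```

```text
top cap 64 [-8.4 39.1] all [[-27.1, 14.4], [12.2, 57.1]]
scene cap 43 [-8.9 40.5] all [[-26.4, 23.6], [-0.1, 62.0]]
wrist cap 1387 [-3.1 39.2] all [[-13.6, 19.9], [16.3, 59.1]]
tool f,l [ 0.1 95. ] [594.3 349.4 332.8] [-3.141e+00 -2.000e-03  2.450e-01] [-0.5  0.5  0.3] 7.075
```

```bash
python3 - <<'E'
from h import *
for n in("top","scene","wrist"):
    d=grab(n);W=d["W"];h=hone(W);p=d["pixels"].astype(int);z=W[...,2]
    # dark slot pixels at plate height, by ray intersection with z=100
    R=np.array(d["R"]);C=-R.T@d["t"];v,u=np.mgrid[:384,:512]
    ray=np.stack([(u-d["cx"])/d["f"],(v-d["cy"])/d["f"],np.ones_like(u)],-1)@R
    P=C+ray*((100-C[2])/ray[...,2])[...,None];g=hone(P)
    m=(abs(g-[0,-7])<[42,34]).all(-1)&(p.max(-1)<110)&(z<112)
    rs=m&(abs(g[...,1]+20)<14); cs=m&(abs(g[...,1]+4)<7)
    f=lambda k,a:(np.percentile(g[k][:,a],[3,97]).round(1).tolist(),int(k.sum()))
    print(n,"right slot f,l",f(rs,0),f(rs,1),"cross f",f(cs,0))
    c=(p.min(-1)>75)&(z>170)&(abs(h)<72).all(-1)
    k,l,st,ce=cv2.connectedComponentsWithStats(c.astype(np.uint8))
    i=1+np.argmax(st[1:,4]);q=h[l==i]
    print(" cap",len(q),cv2.minEnclosingCircle(q.astype(np.float32)),np.median(z[l==i]))
    if n=="wrist":save(d,'w4.png',(180,0,512,250),2)
E
```

```text
top right slot f,l ([-26.5, 26.5], 153) ([-28.3, -8.4], 153) cross f ([-8.0, 7.2], 34)
 cap 1211 ((-10.118562698364258, 49.717132568359375), 65.0080795288086) 587.8290080157047
scene right slot f,l ([-25.2, -0.6], 38) ([-25.8, -8.5], 38) cross f ([-6.3, -3.5], 5)
 cap 101 ((0.24842976033687592, 67.73099517822266), 29.06756591796875) 568.6606260062216
wrist right slot f,l ([-24.5, 27.2], 1633) ([-27.1, -7.7], 1633) cross f ([-8.0, 7.8], 397)
 cap 1538 ((-0.40507981181144714, 45.80974578857422), 20.428417205810547) 188.32191882793174
```

View pics/w4.png

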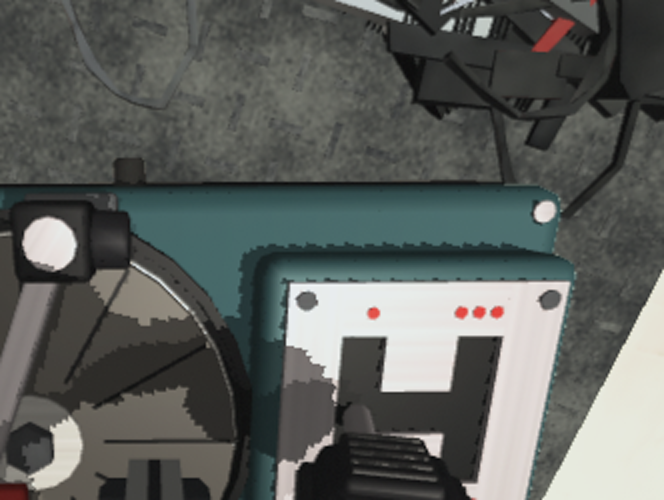

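```bash
python3 - <<'E'
from h import *
for n in("t","s","w2"):
    d=np.load(n+".npz");W=d["W"];h=hone(W);p=d["p"].astype(int);z=W[...,2]
    m=(z>160)&(z<200)&(abs(h)<72).all(-1)
    for th in(60,100):
        c=m&(p.min(-1)>th)&(z>178); print(n,th,c.sum(),np.median(h[c],0).round(1),np.percentile(h[c],[2,98],axis=0).round(1).tolist(),np.median(z[c]).round(1))
    print(np.percentile(h[m],[2,98],axis=0).round(1).tolist())
E
```

```text
t 60 98 [-39.6  39.3] [[-51.0, 27.7], [-26.9, 50.0]] 185.5
t 100 85 [-39.   39.8] [[-49.7, 28.9], [-28.6, 49.8]] 185.7
[[-57.0, 13.2], [-16.3, 56.8]]
s 60 91 [-36.7  39.6] [[-50.0, 22.9], [-17.5, 53.4]] 183.9
s 100 70 [-37.5  41.9] [[-48.7, 28.1], [-27.5, 53.8]] 184.1
[[-56.0, 23.4], [-16.4, 60.6]]
w2 60 1082 [-37.8  39.7] [[-49.4, 18.0], [-16.1, 51.1]] 183.8
w2 100 976 [-38.3  40.1] [[-49.0, 29.1], [-27.8, 51.0]] 184.0
[[-55.3, 15.0], [-13.1, 57.4]]
```

```bash
python3 - <<'E'
from h import *
for n in("top","scene","wrist"):
    d=grab(n);W=d["W"];h=hone(W);p=d["pixels"].astype(int);z=W[...,2]
    m=(z>160)&(z<200)&(abs(h-[0,30])<[72,35]).all(-1)
    for th in(60,100):
        c=m&(p.min(-1)>th)&(z>178); print(n,th,c.sum(),np.median(h[c],0).round(1),np.percentile(h[c],[2,98],axis=0).round(1).tolist(),np.median(z[c]).round(1))
        if th==60: r,cc=np.nonzero(c);print(r.min(),r.max(),cc.min(),cc.max())
    if n=="wrist":save(d,'w5.png',(150,150,512,384),2)
    if n=="top":save(d,'t5.png',(80,110,280,260),4)
E
```

```text
top 60 89 [-7.6 40.1] [[-18.1, 29.8], [4.1, 51.3]] 189.8
161 171 156 165
top 100 76 [-7.6 39.8] [[-17.8, 30.1], [3.1, 50.6]] 189.9
scene 60 64 [-8.3 39.7] [[-23.9, 23.6], [2.2, 54.0]] 187.6
199 209 210 221
scene 100 49 [-7.6 41.5] [[-17.7, 31.4], [1.2, 53.5]] 187.9
wrist 60 1768 [-2.2 39.4] [[-12.9, 28.5], [15.6, 51.8]] 188.0
235 307 347 424
wrist 100 1442 [-3.1 39.3] [[-12.9, 30.5], [5.4, 49.8]] 188.4
```

View pics/w5.png

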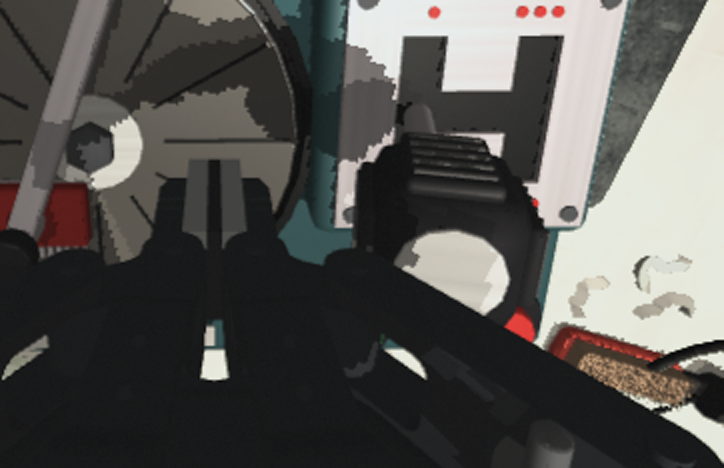

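View pics/t5.png

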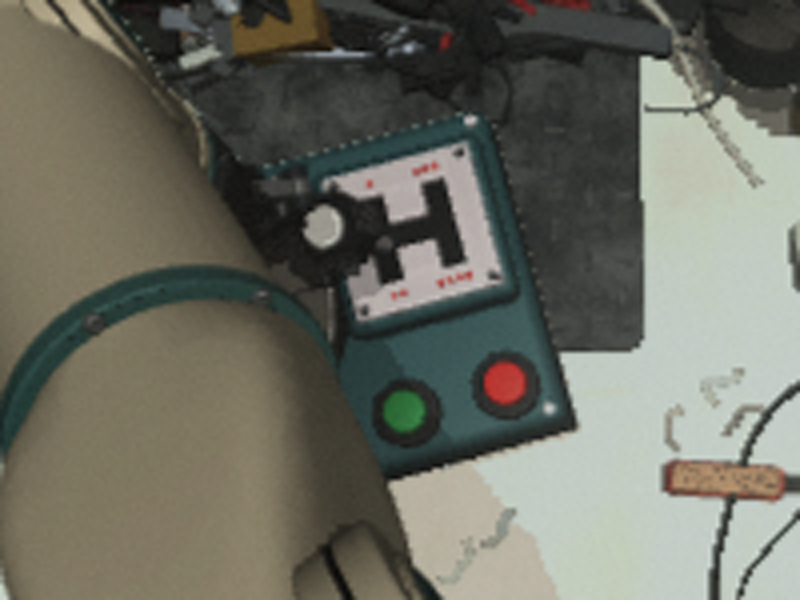

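The views show the fingers left of the knob at (213,200). The gripper hides the near part of the cap in the wrist picture, which biased that reading. The unhidden top view puts the cap 7.6 mm behind the cross slot, so the lever still needs about 6 mm and I redo the back push, to tip f=-31.5.

jog_arm([
  [-1,0,0,-0.06,0,0,0],
  [-1,0,0,-0.06,0,0,0],
  [-1,-0.06,0.058,0,0,0,0],
  [-1,-0.06,0.058,0,0,0,0],
  [-1,0,0,0,0,0,0],
  [-1,0,0,0.06,0,0,0],
  [-1,0,0,0.06,0,0,0],
  [-1,0.016,0,0,0,0,0],
  [-1,0.016,0,0,0,0,0],
  [-1,0,0,0,0,0,0],
])

```text
clock: 8.62
eef_pos: [566.7, 283.3, 333.1]
tool_rot: [-3.141, -0.003, 0.245]
force: [-0.4, 0.5, 0.4]
width: 0.2
gripper_force: 0.0
```

```bash
python3 -c "
from h import *
knob()"
```

```text
top cap 0  all [[-0.8, 13.3], [4.0, 14.5]]
scene cap 25 [ 1.8 39.7] all [[-52.8, 26.3], [14.4, 62.1]]
wrist cap 2223 [-4.4 41.4] all [[-41.0, 18.3], [15.9, 58.0]]
tool f,l [-44.1  37.5] [565.4 282.9 332.5] [-3.141e+00 -1.000e-03  2.460e-01] [0.2 0.3 0.1] 8.775
```

jog_arm([
  [-1,0.013,0,0,0,0,0],
  [-1,0.012,0,0,0,0,0],
  [-1,0,0,0,0,0,0],
  [-1,0,0,0,0,0,0],
  [-1,0,0,0,0,0,0],
])

```text
clock: 9.4
eef_pos: [577.4, 285.8, 331.6]
tool_rot: [-3.142, -0.0, 0.246]
force: [-0.3, -0.8, 0.8]
width: -0.1
gripper_force: 0.4
```

jog_arm([
  [-1,-0.03,0,0,0,0,0],
  [-1,-0.03,0,0,0,0,0],
  [-1,0,0,-0.06,0,0,0],
  [-1,0,0,-0.06,0,0,0],
  [-1,0.062,-0.058,0,0,0,0],
  [-1,0.061,-0.058,0,0,0,0],
  [-1,0,0,0,0,0,0],
  [-1,0,0,0.06,0,0,0],
  [-1,0,0,0.06,0,0,0],
  [-1,0,0,0,0,0,0],
])

```text
clock: 10.65
eef_pos: [593.0, 348.2, 329.3]
tool_rot: [3.139, 0.005, 0.245]
force: [0.8, -0.2, 0.6]
width: -0.1
gripper_force: 0.0
```

```bash
python3 -c "
from h import *
knob()"
```

```text
top cap 51 [-2.7 37.3] all [[-21.3, 14.5], [18.5, 54.6]]
scene cap 24 [-6.1 39.8] all [[-20.6, 23.6], [1.1, 61.4]]
wrist cap 1867 [ 1.3 40. ] all [[-10.8, 20.7], [22.0, 59.7]]
tool f,l [ 0.3 95.1] [594.4 349.6 333.2] [-3.141e+00 -2.000e-03  2.450e-01] [-0.4 -0.8  0.5] 10.8
```

jog_arm([
  [-1,0,0.02,0,0,0,0],
  [-1,0,0.016,0,0,0,0],
  [-1,0,0.012,0,0,0,0],
  [-1,0,0.012,0,0,0,0],
  [-1,0,0.012,0,0,0,0],
  [-1,0,0,0,0,0,0],
])

```text
clock: 11.55
eef_pos: [602.9, 314.1, 331.8]
tool_rot: [3.141, -0.0, 0.245]
force: [-0.6, 2.5, 1.7]
width: -0.1
gripper_force: 1.1
```

jog_arm([
  [-1,0,0.012,0,0,0,0],
  [-1,0,0.012,0,0,0,0],
  [-1,0,0,0,0,0,0],
])

```text
clock: 11.92
eef_pos: [605.9, 301.9, 331.5]
tool_rot: [3.14, 0.001, 0.244]
force: [-0.6, 2.5, 0.7]
width: 0.1
gripper_force: 0.8
```

```bash
python3 -c "
from h import *
knob()"
```

```text
top cap 0  all [[-19.5, -11.8], [4.3, 3.8]]
scene cap 7 [-9.8 10.9] all [[-20.4, 1.2], [6.9, 61.5]]
wrist cap 99 [11.1  8.2] all [[-5.0, -7.6], [22.1, 57.5]]
tool f,l [-0.4 46.6] [605.6 302.4 331.3] [3.14e+00 1.00e-03 2.45e-01] [-0.8  1.1  0.4] 12.075
```

Crossing freely at about 2.5 N; continue.

jog_arm([
  [-1,0,0.016,0,0,0,0],
  [-1,0,0.016,0,0,0,0],
  [-1,0,0.016,0,0,0,0],
  [-1,0,0.016,0,0,0,0],
  [-1,0,0.012,0,0,0,0],
  [-1,0,0,0,0,0,0],
])

```text
clock: 12.82
eef_pos: [615.2, 265.1, 331.6]
tool_rot: [3.14, 0.0, 0.244]
force: [0.4, 1.0, -0.8]
width: -0.2
gripper_force: 0.3
```

jog_arm([
  [-1,0,0.008,0,0,0,0],
  [-1,0,0,0,0,0,0],
])

```text
clock: 13.08
eef_pos: [615.7, 262.2, 331.4]
tool_rot: [3.141, 0.0, 0.246]
force: [-0.2, 1.1, -0.9]
width: -0.2
gripper_force: 0.6
```

```bash
python3 -c "
from h import *
knob()"
```

```text
top cap 0  all 
scene cap 5 [ -8.3 -35.1] all [[-20.3, -41.2], [6.7, 21.5]]
wrist cap 349 [  5.7 -41.4] all [[-5.7, -49.4], [22.3, 16.4]]
tool f,l [-0.5  5.3] [615.7 262.4 331.5] [3.141 0.    0.246] [ 0.4  1.7 -0.9] 13.225
```

jog_arm([
  [-1,0,0.006,0,0,0,0],
  [-1,0,0,0,0,0,0],
])

```text
clock: 13.48
eef_pos: [616.5, 259.3, 331.5]
tool_rot: [3.142, 0.0, 0.246]
force: [-0.3, 0.7, -1.4]
width: -0.2
gripper_force: 0.7
```

jog_arm([
  [-1,0,0.006,0,0,0,0],
  [-1,0,0,0,0,0,0],
])

```text
clock: 13.72
eef_pos: [617.3, 256.2, 331.7]
tool_rot: [3.141, 0.0, 0.245]
force: [0.2, 1.7, -0.6]
width: 0.4
gripper_force: 0.7
```

jog_arm([
  [-1,0,0.004,0,0,0,0],
  [-1,0,0,0,0,0,0],
])

```text
clock: 13.98
eef_pos: [617.7, 254.4, 331.7]
tool_rot: [3.141, 0.0, 0.245]
force: [0.0, 2.6, -0.9]
width: -0.2
gripper_force: 0.7
```

jog_arm([
  [-1,0,0.004,0,0,0,0],
  [-1,0,0,0,0,0,0],
])

```text
clock: 14.22
eef_pos: [618.2, 252.8, 331.8]
tool_rot: [-3.141, -0.0, 0.246]
force: [-1.3, 2.2, -0.5]
width: 0.3
gripper_force: 1.1
```

jog_arm([
  [-1,0,0.004,0,0,0,0],
  [-1,0,0,0,0,0,0],
])

```text
clock: 14.48
eef_pos: [618.4, 251.5, 331.7]
tool_rot: [-3.14, -0.0, 0.246]
force: [-1.0, 4.1, -1.2]
width: -0.1
gripper_force: 2.0
```

```bash
python3 -c "
from h import *
knob()"
```

```text
top cap 0  all 
scene cap 4 [ -8.3 -45.9] all [[-20.0, -49.5], [5.0, 11.6]]
wrist cap 250 [  4.1 -51.7] all [[-5.8, -58.4], [22.3, 5.4]]
tool f,l [-0.5 -5.9] [618.4 251.4 331.7] [-3.141  0.     0.246] [-1.1  4.8 -1.6] 14.625
```

jog_arm([
  [-1,0,0.004,0,0,0,0],
  [-1,0,0,0,0,0,0],
])

```text
clock: 14.88
eef_pos: [618.7, 250.3, 331.6]
tool_rot: [-3.139, -0.0, 0.247]
force: [-1.9, 7.0, -3.4]
width: 0.2
gripper_force: 3.0
```

jog_arm([
  [-1,0,-0.03,0,0,0,0],
  [-1,0,-0.03,0,0,0,0],
  [-1,0,0,-0.06,0,0,0],
  [-1,0,0,-0.06,0,0,0],
  [-1,-0.07,0,0,0,0,0],
  [-1,-0.06,0,0,0,0,0],
  [-1,0,0,0,0,0,0],
  [-1,0,0,0,0,0,0],
])

```text
clock: 15.88
eef_pos: [549.5, 262.3, 392.1]
tool_rot: [3.141, -0.002, 0.246]
force: [-0.2, 0.1, 0.2]
width: 0.1
gripper_force: 0.0
```

```bash
python3 -c "
from h import *
knob()
d=grab('wrist');save(d,'w6.png',None,1.5)"
```

```text
top cap 82 [  0.1 -43.1] all [[-20.9, -60.2], [19.9, -16.8]]
scene cap 16 [  7.8 -41.5] all [[-19.3, -48.0], [22.1, -12.8]]
wrist cap 1339 [  0.9 -42.5] all [[-19.2, -58.5], [20.9, -15.4]]
tool f,l [-64.5  21.3] [549.6 262.2 391.6] [ 3.141e+00 -1.000e-03  2.450e-01] [0.9 0.1 0.4] 16.025
```

View pics/w6.png

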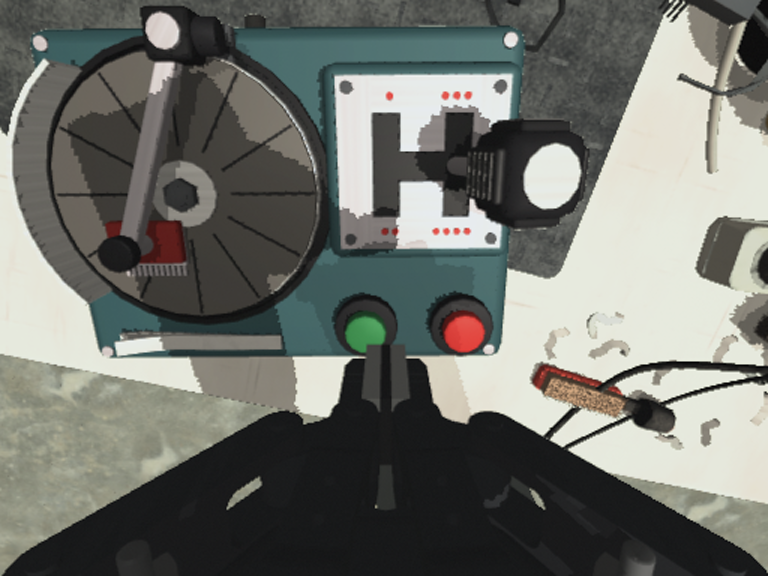

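The lever stands at the right-hand end of neutral: the knob is at (552,175), cap at f≈0 and l≈-43, so across is about 0.248. Next I go behind the knob and push forward.

jog_arm([
  [-1,0,0.06,0,0,0,0],
  [-1,0,0.058,0,0,0,0],
  [-1,0,0,0,0,0,0],
  [-1,0,0,0.06,0,0,0],
  [-1,0,0,0.06,0,0,0],
  [-1,0.03,0,0,0,0,0],
  [-1,0.02,0,0,0,0,0],
  [-1,0.02,0,0,0,0,0],
  [-1,0,0,0,0,0,0],
])

```text
clock: 17.2
eef_pos: [597.4, 213.9, 331.8]
tool_rot: [-3.141, -0.0, 0.246]
force: [-0.2, 0.4, -0.8]
width: 0.1
gripper_force: 0.0
```

jog_arm([
  [-1,0.016,0,0,0,0,0],
  [-1,0.016,0,0,0,0,0],
  [-1,0.016,0,0,0,0,0],
  [-1,0,0,0,0,0,0],
])

```text
clock: 17.7
eef_pos: [621.1, 219.4, 331.7]
tool_rot: [-3.141, -0.001, 0.246]
force: [-0.6, 0.8, 0.3]
width: 0.2
gripper_force: 0.2
```

```bash
python3 -c "
from h import *
knob()"
```

```text
top cap 0  all 
scene cap 1 [ 43.1 -35.6] all [[-15.5, -40.6], [48.7, -11.4]]
wrist cap 2355 [ 32.6 -42.2] all [[-3.9, -58.2], [49.9, -18.8]]
tool f,l [ -6.2 -37.8] [620.6 219.1 331.6] [ 3.141e+00 -1.000e-03  2.460e-01] [ 0.7  0.2 -0.9] 17.85
```

jog_arm([
  [-1,0.01,0,0,0,0,0],
  [-1,0.006,0,0,0,0,0],
  [-1,0,0,0,0,0,0],
])

```text
clock: 18.23
eef_pos: [628.1, 221.2, 331.4]
tool_rot: [3.142, 0.001, 0.246]
force: [-2.3, 0.2, -0.9]
width: -0.1
gripper_force: 0.7
```

jog_arm([
  [-1,0.006,0,0,0,0,0],
  [-1,0,0,0,0,0,0],
])

```text
clock: 18.48
eef_pos: [631.2, 221.9, 331.7]
tool_rot: [3.142, -0.0, 0.246]
force: [-1.0, -1.4, -1.0]
width: 0.3
gripper_force: 0.8
```

jog_arm([
  [-1,0.004,0,0,0,0,0],
  [-1,0,0,0,0,0,0],
])

```text
clock: 18.73
eef_pos: [632.9, 222.3, 331.6]
tool_rot: [3.141, 0.0, 0.246]
force: [-1.7, -0.7, -0.3]
width: 0.0
gripper_force: 1.1
```

jog_arm([
  [-1,0.005,0,0,0,0,0],
  [-1,0,0,0,0,0,0],
])

```text
clock: 18.98
eef_pos: [635.0, 222.9, 331.4]
tool_rot: [3.141, 0.002, 0.246]
force: [-3.8, -1.5, -0.3]
width: -0.3
gripper_force: 2.1
```

jog_arm([
  [-1,0.005,0,0,0,0,0],
  [-1,0,0,0,0,0,0],
])

```text
clock: 19.23
eef_pos: [637.0, 223.4, 331.2]
tool_rot: [3.141, 0.004, 0.246]
force: [-6.6, -1.6, 0.5]
width: 0.3
gripper_force: 3.0
```

jog_arm([
  [-1,0.004,0,0,0,0,0],
  [-1,0,0,0,0,0,0],
])

```text
clock: 19.48
eef_pos: [638.4, 223.8, 331.0]
tool_rot: [3.141, 0.005, 0.246]
force: [-7.3, -0.7, -0.2]
width: -0.1
gripper_force: 3.6
```

The force rises against the stop. I hold, back off, lift and check.

jog_arm([
  [-1,0.003,0,0,0,0,0],
  [-1,0,0,0,0,0,0],
  [-1,0,0,0,0,0,0],
  [-1,-0.05,0,0,0,0,0],
  [-1,-0.08,0,0,0,0,0],
  [-1,0,0,-0.1,0,0,0],
  [-1,-0.1,0,0,0,0,0],
  [-1,0,0,0,0,0,0],
  [-1,0,0,0,0,0,0],
])

```text
clock: 20.6
eef_pos: [530.9, 196.8, 382.7]
tool_rot: [-3.141, -0.005, 0.246]
force: [0.6, 0.4, 0.6]
width: 0.3
gripper_force: 0.0
```

```bash
python3 -c "
from h import *
knob()
print('green',hone([503,264.5]))"
```

```text
top cap 0  all 
scene cap 27 [ 43.1 -38.9] all [[17.6, -48.0], [58.0, -12.0]]
wrist cap 0  all [[15.9, -53.5], [28.1, -15.6]]
tool f,l [-98.6 -37.5] [531.  196.8 381.8] [-3.141e+00 -2.000e-03  2.450e-01] [ 0.3 -0.5 -0.1] 20.75
green [-109.16761915   34.95183729]
```

jog_arm([
  [-1,-0.011,-0.073,0,0,0,0],
  [-1,-0.01,-0.072,0,0,0,0],
  [-1,0,0,0,0,0,0],
  [-1,0,0,0,0,0,0],
])

```text
clock: 21.25
eef_pos: [502.6, 263.9, 381.4]
tool_rot: [3.141, -0.0, 0.245]
force: [-0.1, -0.5, -1.0]
width: -0.1
gripper_force: 0.0
```

```bash
python3 -c "
from h import *
knob()
d=grab('wrist');save(d,'w7.png',None,1.5)"
```

```text
top cap 71 [ 43.1 -41.7] all [[16.0, -58.9], [59.1, -15.8]]
scene cap 25 [ 43.2 -36. ] all [[17.5, -47.4], [57.9, -11.7]]
wrist cap 0  all [[14.9, -45.3], [17.9, -24.3]]
tool f,l [-109.8   33.6] [502.7 263.1 381.6] [ 3.141 -0.     0.244] [ 1.   0.3 -0.3] 21.4
```

View pics/w7.png

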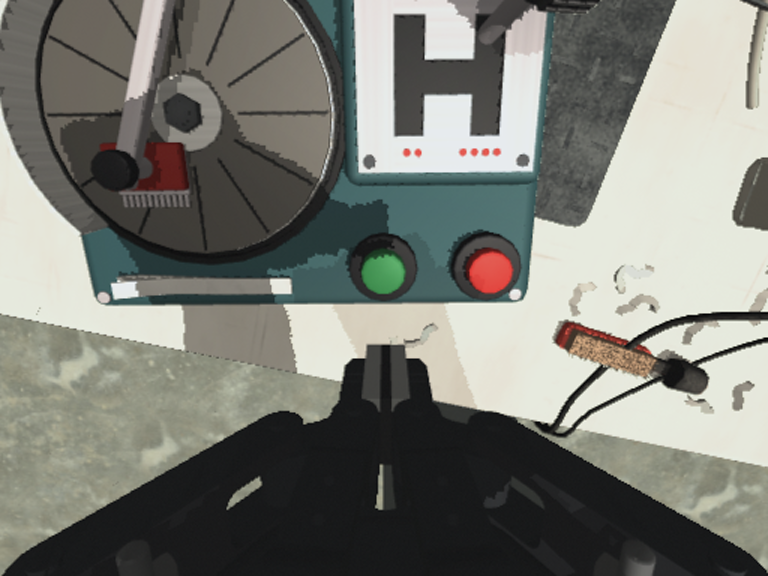

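The lever is home in third: the stick stands at the far end of the right slot at (490,30), cap f≈43 and l≈-42, both joints about 0.245. The fingers are right over green at (383,270), so I go down onto it.

jog_arm([
  [-1,0,0,0.08,0,0,0],
  [-1,0,0,0.08,0,0,0],
  [-1,0,0,0.04,0,0,0],
  [-1,0,0,0.02,0,0,0],
  [-1,0,0,0,0,0,0],
  [-1,0,0,0,0,0,0],
])

```text
clock: 22.2
eef_pos: [502.4, 264.4, 272.7]
tool_rot: [-3.141, -0.002, 0.246]
force: [0.2, 1.2, -0.4]
width: 0.0
gripper_force: 0.0
```

jog_arm([
  [-1,0,0,0.012,0,0,0],
  [-1,0,0,0.008,0,0,0],
  [-1,0,0,0,0,0,0],
  [-1,0,0,0,0,0,0],
])

```text
clock: 22.7
eef_pos: [502.3, 264.4, 262.1]
tool_rot: [-3.141, -0.001, 0.246]
force: [1.2, 0.1, 2.3]
width: 0.1
gripper_force: 1.6
```

jog_arm([
  [-1,0,0,0.008,0,0,0],
  [-1,0,0,0,0,0,0],
])

```text
clock: 22.95
eef_pos: [502.2, 264.5, 259.3]
tool_rot: [-3.141, -0.002, 0.246]
force: [-1.5, -0.1, 15.3]
width: -0.3
gripper_force: 7.9
```

jog_arm([
  [-1,0,0,0.002,0,0,0],
  [-1,0,0,0,0,0,0],
])

```text
clock: 23.2
eef_pos: [502.2, 264.5, 259.2]
tool_rot: [-3.141, -0.002, 0.246]
force: [-3.7, -1.9, 22.0]
width: -0.1
gripper_force: 11.3
```

```bash
python3 - <<'E'
from h import *
s=read_state();print(s["eef_pos"],s["force"])
for n in("scene","top","wrist"):
    d=grab(n);W=d["W"];p=d["pixels"].astype(int);r,g,b=p[...,0],p[...,1],p[...,2];z=W[...,2]
    near=np.hypot(W[...,0]-503,W[...,1]-264.5)<25
    m=near&(g>r+40)&(g>b+25)&(z<100);print(n,m.sum(),np.percentile(z[m],[10,50,90]).round(1) if m.any() else "")
E
```

```text
[502.23903641 264.48204947 259.18077738] [-3.69898024 -1.86535911 22.01692194]
scene 7 [81.5 83.3 85.5]
top 0 
wrist 0
```

The stop is hard at 22 N and the visible green sits at about 85 mm, down from 92, so the button is bottomed. Lift off and retreat.

jog_arm([
  [-1,0,0,-0.04,0,0,0],
  [-1,0,0,-0.1,0,0,0],
  [-1,0,0,-0.12,0,0,0],
  [-1,-0.1,0,0,0,0,0],
  [-1,0,0,0,0,0,0],
  [-1,0,0,0,0,0,0],
  [-1,0,0,0,0,0,0],
])

```text
clock: 24.22
eef_pos: [454.0, 252.2, 386.2]
tool_rot: [3.141, 0.0, 0.245]
force: [0.4, -0.0, -0.2]
width: -0.2
gripper_force: 0.0
```

```bash
python3 - <<'E'
from h import *
knob()
for n in("scene","top","wrist"):
    d=grab(n);W=d["W"];p=d["pixels"].astype(int);r,g,b=p[...,0],p[...,1],p[...,2];z=W[...,2]
    for c,xy,k in(("G",(503,264.5),(g>r+60)&(g>b+40)),("R",(519.4,200.8),(r>g+90)&(r>b+90))):
        m=k&(np.hypot(W[...,0]-xy[0],W[...,1]-xy[1])<16);print(n,c,m.sum(),np.percentile(z[m],[10,50,90]).round(1) if m.any() else "")
E
```

```text
top cap 71 [ 42.4 -41.5] all [[16.4, -58.9], [59.2, -15.8]]
scene cap 26 [ 42.8 -37.9] all [[17.8, -48.3], [57.6, -12.4]]
wrist cap 0  all 
tool f,l [-159.8   35. ] [453.9 252.2 386.2] [3.141 0.    0.245] [ 0.5 -0.7  0.4] 24.375
scene G 50 [89.6 91.9 94.2]
scene R 56 [89.1 91.1 93.2]
top G 26 [90.9 93.2 95.2]
top R 80 [90.8 93.4 95.8]
wrist G 674 [90.8 91.8 92.7]
wrist R 721 [90.6 91.7 92.7]
```

Lever in third, both buttons up, and the arm clear.

```bash
python3 -c "
from cell import *
print(finish_job())"
```

```text
the job is handed in; nothing more can be done
None
```

The job is handed in: the cameras showed the lever home in third, the green button pressed right down afterwards and up again, the red button untouched and the arm clear; the hand-in gave no verdict.

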